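# Power up the microscope lamp and take a picture

### The job

Take a microscope picture: on the white mains box push the one wide rocker fully over to its far side (on), then on the grey lamp unit press the square key fully in so that it stays in, and then press the large round button on the small camera remote fully down and let it come back up. Do it in that order by pushing with the fingertips only: pick nothing up, leave the remote lying where it is, and leave the other switches, keys and buttons and all the bottles and other things as they are.

Things in the scene. Friction and masses are not known exactly. Their poses are not given: they have to be found in the camera images.
- mains_box: white fixed mains box, 120 (x) x 150 (y) x 55 mm high; origin at the centre of its underside, z up, +x away from the robot (turned up to 0.35 rad). On top three black V-shaped rockers 46 mm long in x, tilt axes along y 67 mm above the table: one wide (34 mm) at y = -35 mm, two narrow (14 mm) at y = +15 and +50 mm. The box, lamp unit and remote stand left, middle and right in any order
- mains_rocker (a joint): the wide rocker: rad, 0 = off (near half level, far half standing up 0.4 rad), 0.4 = on (far half pushed down level, near half up). Friction holds it where it is left; pushing the middle of the far half straight down about 7 mm turns it, with 1 to 4 N
- mains_rocker_pad (a point): middle of the upper face of the far half of the wide rocker, 15 mm from its tilt axis (half is 24 x 34 mm); moves with it, about 6 mm down from off to on. Off: 75.6 mm above the table; on: 70 mm
- aux_rocker_a (a joint): narrow rocker next to the wide one, off (about 0 rad) and to stay off
- aux_rocker_b (a joint): outer narrow rocker, on (about 0.4 rad) and to stay on
- lamp_unit: grey fixed lamp unit, 150 x 150 x 75 mm high; origin at the centre of its underside, z up, +x away from the robot (turned up to 0.35 rad). On top near its near edge (x = -30 mm) two white keys: a square one at y = +35 mm and a round one (24 mm across) at y = -35 mm; behind them a fixed dimmer knob 16 mm high at x = +42, y = +30 mm
- lamp_key (a joint): travel of the square key in m: 0 = out, 0.006 = fully in (moves straight down). It stays where it is pushed; takes about 3 N
- lamp_key_top (a point): centre of the top face of the square key (24 x 24 mm), 90 mm above the table when out, 15 mm above the unit's top
- round_key (a joint): travel of the round key on the lamp unit in m, out at 0 and to stay out
- remote: loose grey plastic camera remote lying flat, 120 (x) x 70 (y) x 30 mm high, 0.25 to 0.5 kg, origin at the centre of its underside, z up, its own +x away from the robot, turned up to 0.35 rad. On top a large round button (30 mm across) at x = -25 mm and a small one (14 mm across) at x = +35 mm
- capture (a joint): travel of the large round button in m: 0 = up, 0.006 = fully down; a spring of 1.2 N at the top to 4 N at the bottom brings it back up
- capture_top (a point): centre of the top face of the large round button, 42 mm above the table when up, 12 mm above the remote's top
- menu (a joint): travel of the small button on the remote in m, up at 0 and to stay up
- amber_bottle: loose bystander, to be left alone; amber glass bottle with blue cap, 48 mm across, 100 mm high, standing to the left of the mains box; origin under its centre
- white_jar: loose bystander, to be left alone; white plastic jar with blue cap, 50 mm across, 65 mm high, standing to the left of the lamp unit; origin under its centre
- slide_box: loose bystander, to be left alone; white box 85 x 32 x 32 mm lying to the left of the remote; origin at the centre of its underside
- mug: loose bystander, to be left alone; white mug, 80 mm across, 90 mm high, behind the units; origin under its centre
- white_bottle: loose bystander, to be left alone; white bottle with blue cap, 70 mm across, 140 mm high, behind the units; origin under its centre
- marker: loose bystander, to be left alone; black marker 14 mm thick, about 120 mm long, lying before the units; origin at its underside
- dish: loose bystander, to be left alone; closed glass dish, 60 mm across, 14 mm high, before the units; origin under its centre
There are look-alikes about, which are no part of the job. What is shaped like the remote but green or purple is not meant.

How it is judged:
By the outcome, as a careful person would: the job done as asked, in the order asked, and still so for the second after the job is handed in, with the robot touching nothing.
It also fails if it takes over 51 s, if anything falls off the work surface, if the arm or the gripper's body presses on something with over 40 N, if the wrist force passes 120 N, or if a joint passes its speed limit or range.

### The arm

A 6-joint arm with a two-finger parallel gripper is mounted at the origin on the work surface. World frame = base frame: x ahead of the robot, y to its left, z up, the work surface at z = 0. Lengths are in mm, angles in rad, forces in N, time in s.
With the tool pointing down it reaches from about 325 to 775 mm from the base axis. Payload 5.5 kg.
Tool frame: the origin (TCP) lies midway between the tips of the shut fingers; the grasp point (between the pads) lies 19 mm behind it; z points along the fingers, y is the line along which they close (so a half turn about z gives the same grasp; the last joint's range is limited). The gripper opens to 88 mm and grips with 3 to 60 N. Pads are 20 mm wide; open, the fingers measure 115 mm over their backs; the gripper's body (75 mm by 178 mm) begins 61 mm behind the grasp point.
Start: joints at [-1.38, 0.091, 1.231, -0, 1.82, -0.057], TCP at [147.162, -581.687, 222.631] pointing down, gripper open.
Joint ranges: [-2.87, 2.87], [-0.86, 2.18], [0.17, 2.46], [-1.51, 4.65], [0.06, 2.69], [-2.65, 2.65]. Speed limits (rad/s): [2.57, 2.57, 3.01, 3.14, 3.14, 3.14].

### API

Orientations are given as a unit quaternion [x, y, z, w].
In Python, from workcell import sensors, eyes, order gives the robot as it stands.
- The arm moves only by the tool move_arm, never from a script. Its argument "increments" is a list of rows, each an object of numbers: "dx", "dy", "dz": the shift along the tool's x, y, z in m; "wx", "wy", "wz": the turn, a rotation vector about the tool's x, y, z in degrees. A call has 1 to 12 rows; each row shifts and turns the commanded pose from where the row before left it, along the tool's axes as they then stand; what a row does not reach is not made up. A row lasts 1/12 s, in which the tool goes at most 41.7 mm and 7.16 degrees, less where a joint would pass 70% of its speed; a pose out of reach is approached as far as the arm can. A call with a gripper value outside its range is refused whole. "gripper" is the finger opening in m, from 0 to 0.0878, set as the call begins (left out, the last holds). The fingers move at their own pace and stop on an object; the grip force is fixed at half the most. Time passes only in rows, so rows that do not move let the fingers close. It gives the time, the measured TCP pose, the force, the opening and the grip force at its end, in the units of the state.
- sensors.get_obs(): the state, without advancing time (a new reading comes with each control period).
- eyes.capture(name): name is "side" or "top"; returns the picture (420x560x3 uint8, red, green, blue); there is no depth.
- eyes.get_calibration(name): a dict with "fov_y" (degrees; the focal length in pixels is half the picture's height over the tangent of half this angle, whatever the lens; pixels are square), "cx", "cy" (the principal point, pixels), "cam_to_world" (4x4, takes a point from camera to world coordinates). Camera axes: x right, y down, z forward; pixel columns grow to the right and rows downward; lengths in mm; the calibration is good to about 2 mm. A picture is of the moment at which its call begins. get_calibration takes no time and is no camera call.
- order.close_job(): hands the job in; it is judged then, once.
The state is a dict: "time": time; "joint_pos": joint angles; "dq": joint speeds; "joint_torque": joint torques, N m; "eef_pos": TCP position; "tool_rot": TCP orientation; "contact_force": force on the tool from outside, world axes, zero at the start; "wrist_torque": the same for the moment, N m; "finger_gap": finger opening in mm; "grasp_force": force on a finger pad.
Only numpy, scipy, OpenCV 4.12 (cv2) and the standard library are available. Lean on these libraries where they do the work, as an engineer would, in place of code of your own. Each camera call takes 0.05 s, during which the arm holds its last target. There are 200 camera calls.

## Working session

There is one attempt and no reset: what is moved stays moved. The work goes in short steps, Python scripts to look and compute and a tool call to move; the robot and the scene stay as the last step left them, time stands still between calls to the robot, and variables do not carry over. Pictures are saved under pics/ and viewed, at most 10 in all, crops included, and the job is handed in when it is done.

Besides the shell and the picture viewer there is one more tool, called after "Emit:" by a JSON object that holds its "op" and its "data", one argument or row to a line. move_arm: Moves the arm, as the interface text tells. Its arguments: {"type":"object","properties":{"increments":{"type":"array","items":{"type":"object","properties":{"dx":{"type":"number"},"dy":{"type":"number"},"dz":{"type":"number"},"wx":{"type":"number"},"wy":{"type":"number"},"wz":{"type":"number"}}}},"gripper":{"type":"number"}},"required":["increments"]}

```bash
mkdir -p pics; python3 - <<'E'
from workcell import sensors, eyes, order
import cv2
for n in("top","side"):
    im=eyes.capture(n); cv2.imwrite(f"pics/{n}0.png",cv2.cvtColor(im,cv2.COLOR_RGB2BGR)); c=eyes.get_calibration(n); print(n,c)
o=sensors.get_obs(); print(o)
E
```

```text
top {'fov_y': 57.65947016115996, 'cx': 280.6100539154534, 'cy': 209.07060171967316, 'cam_to_world': array([[-1.33972075e-02, -9.97327700e-01,  7.18190344e-02,
         3.85752922e+02],
       [-9.99907820e-01,  1.35210421e-02,  1.23835251e-03,
         3.33752638e+01],
       [-2.20611144e-03, -7.17958236e-02, -9.97416910e-01,
         1.09696988e+03],
       [ 0.00000000e+00,  0.00000000e+00,  0.00000000e+00,
         1.00000000e+00]])}
side {'fov_y': 56.49740990826248, 'cx': 276.74798028235523, 'cy': 212.0252282054436, 'cam_to_world': array([[-6.80978868e-01, -4.71492496e-01,  5.60323663e-01,
        -2.63145780e+01],
       [-7.32255620e-01,  4.29709226e-01, -5.28348074e-01,
         5.37179708e+02],
       [ 8.33590453e-03, -7.70094025e-01, -6.37875933e-01,
         6.86359777e+02],
       [ 0.00000000e+00,  0.00000000e+00,  0.00000000e+00,
         1.00000000e+00]])}
{'time': 0.1, 'joint_pos': array([-1.37969491e+00,  9.17971158e-02,  1.23172692e+00,  1.65888273e-05,
        1.81979360e+00, -5.66993642e-02]), 'dq': array([ 1.18256749e-03, -3.26348678e-03, -2.06955194e-03, -6.89086356e-04,
       -2.30308542e-04,  2.68037800e-05]), 'joint_torque': array([ 3.76229276e-03, -4.47857916e+01, -4.07568455e+01,  7.01205991e-02,
        2.84634536e-02, -1.09475616e-04]), 'eef_pos': array([ 147.11957744, -581.4232055 ,  221.63360012]), 'tool_rot': array([ 9.92333540e-01,  1.23585603e-01, -4.98944487e-05, -8.61084295e-04]), 'contact_force': array([0.8774332 , 0.45336941, 0.42670642]), 'wrist_torque': array([-0.00554302, -0.00844439,  0.0036944 ]), 'grasp_force': 0.0, 'finger_gap': 88.13579332303355}
```

View pics/top0.png

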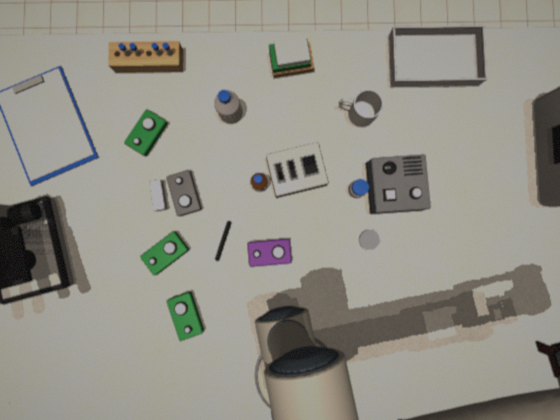

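View pics/side0.png

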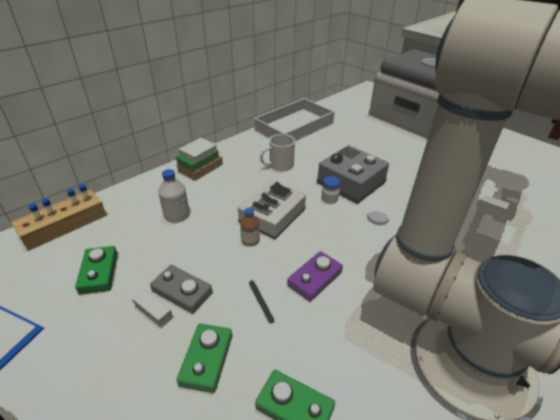

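The top view shows the grey remote at about (183,192), its large button near (185,201). The mains box is at (297,169), with the wide rocker at (310,164). The lamp unit is at (399,184), with the square key at (390,195). I'll enlarge all three.

```bash
python3 - <<'E'
import cv2,numpy as np
im=cv2.imread("pics/top0.png")
t=[]
for (u,v) in((145,155),(260,135),(360,145)):
    t.append(cv2.resize(im[v:v+75,u:u+75],(262*1,262),interpolation=cv2.INTER_CUBIC))
r1=np.hstack(t)
s=cv2.imread("pics/side0.png");t=[]
for (u,v) in((140,255),(235,170),(310,135)):
    t.append(cv2.resize(s[v:v+75,u:u+75],(262,262),interpolation=cv2.INTER_CUBIC))
cv2.imwrite("pics/z.png",np.vstack([r1,np.hstack(t)]))
E
```

```text
(no output)
```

View pics/z.png

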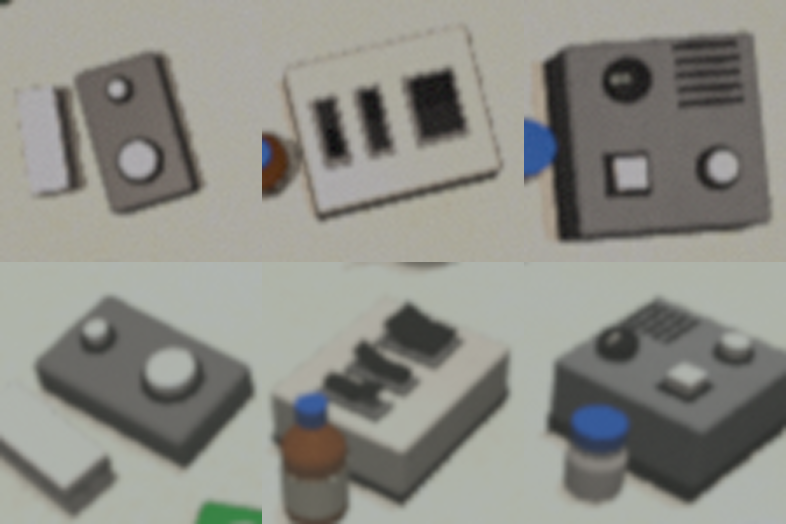

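```bash
cat > h.py <<'E'
import numpy as np
from workcell import eyes
def world(n,u,v,z):
    c=eyes.get_calibration(n); f=210/np.tan(np.radians(c["fov_y"]/2)); M=np.array(c["cam_to_world"])
    d=M[:3,:3]@[(u-c["cx"])/f,(v-c["cy"])/f,1]; p=M[:3,3]
    return (p+d*(z-p[2])/d[2]).round(1)[:2]
E
python3 - <<'E'
from h import *
k=262/75
T=lambda i,x,y:((145,260,360)[i]+(x-262*i)/k-.36,(155,135,145)[i]+y/k-.36)
S=lambda i,x,y:((140,235,310)[i]+(x-262*i)/k-.36,(255,170,135)[i]+(y-262)/k-.36)
print("cap",world("top",*T(0,138,160),42),world("side",*S(0,172,370),42))
print("menu",world("top",*T(0,119,89),42),world("side",*S(0,97,330),42))
print("key",world("top",*T(2,631,173),90),world("side",*S(2,687,376),90))
print("round",world("top",*T(2,721,167),90),world("side",*S(2,736,342),90))
c=[world("top",*T(1,*p),55) for p in((286,68),(466,27),(500,168),(318,210))]
print("box",c,np.mean(c,0))
cb=np.mean(c,0)
e=(c[0]+c[3]-c[1]-c[2]); a=np.arctan2(-e[0],e[1]); e2=c[0]+c[1]-c[2]-c[3]; a2=np.arctan2(e2[1],e2[0]); print(a,a2)
for a_ in(a,a2):
  R=np.array([[np.cos(a_),-np.sin(a_)],[np.sin(a_),np.cos(a_)]]); print("pad",cb+R@[15,-35],"axis",cb+R@[0,-35])
print("rocker ctr seen",world("top",*T(1,436,106),70),world("side",*S(1,423,333),70))
E
```

```text
cap [489.4 302.4] [486.7 304.9]
menu [546.5 317.8] [544.9 321.5]
key [ 494.  -256.7] [ 491.4 -253.5]
round [ 497.6 -325.1] [ 496.1 -324.4]
box [array([613.8,  71.6]), array([644.8, -71.6]), array([531.7, -96. ]), array([500.4,  47.7])] [572.675 -12.075]
0.2138291417891402 0.21009812862956695
pad [594.76050121 -43.09484262] axis [580.10211835 -46.27789334]
pad [594.64461232 -43.17702782] axis [579.97445551 -46.30536589]
rocker ctr seen [578.9 -45.4] [575.2 -43.6]
```

Emit:
{"op": "move_arm", "data": {
  "gripper": 0,
  "increments": [
    {"dx":0.023,"dy":-0.017},
    {"dx":0.023,"dy":-0.017},
    {"dx":0.023,"dy":-0.017},
    {"dx":0.023,"dy":-0.017},
    {"dx":0.023,"dy":-0.017},
    {"dx":0.023,"dy":-0.017},
    {"dx":0.023,"dy":-0.017},
    {"dx":0.023,"dy":-0.017},
    {"dx":0.023,"dy":-0.017},
    {"dx":0.023,"dy":-0.017},
    {"dx":0.023,"dy":-0.017},
    {"dx":0.023,"dy":-0.017}
  ]
}}

```text
$.increments[0]: bad value
```

Emit:
{"op": "move_arm", "data": {
  "increments": [
    {"dx":0.023,"dy":-0.017},
    {"dx":0.023,"dy":-0.017},
    {"dx":0.023,"dy":-0.017},
    {"dx":0.023,"dy":-0.017},
    {"dx":0.023,"dy":-0.017},
    {"dx":0.023,"dy":-0.017},
    {"dx":0.023,"dy":-0.017},
    {"dx":0.023,"dy":-0.017},
    {"dx":0.023,"dy":-0.017},
    {"dx":0.023,"dy":-0.017},
    {"dx":0.013,"dy":-0.009},
    {"dx":0}
  ]
}}

```text
$.increments[0]: bad value
```

Emit:
{"op": "move_arm", "data": {
  "gripper": 0,
  "increments": [
    {"dx":0.023,"dy":-0.017,"dz":0,"wx":0,"wy":0,"wz":0},
    {"dx":0.023,"dy":-0.017,"dz":0,"wx":0,"wy":0,"wz":0},
    {"dx":0.023,"dy":-0.017,"dz":0,"wx":0,"wy":0,"wz":0},
    {"dx":0.023,"dy":-0.017,"dz":0,"wx":0,"wy":0,"wz":0},
    {"dx":0.023,"dy":-0.017,"dz":0,"wx":0,"wy":0,"wz":0},
    {"dx":0.023,"dy":-0.017,"dz":0,"wx":0,"wy":0,"wz":0},
    {"dx":0.023,"dy":-0.017,"dz":0,"wx":0,"wy":0,"wz":0},
    {"dx":0.023,"dy":-0.017,"dz":0,"wx":0,"wy":0,"wz":0},
    {"dx":0.023,"dy":-0.017,"dz":0,"wx":0,"wy":0,"wz":0},
    {"dx":0.023,"dy":-0.017,"dz":0,"wx":0,"wy":0,"wz":0},
    {"dx":0.023,"dy":-0.017,"dz":0,"wx":0,"wy":0,"wz":0},
    {"dx":0.023,"dy":-0.017,"dz":0,"wx":0,"wy":0,"wz":0}
  ]
}}

```text
time: 1.1
eef_pos: [365.2, -314.9, 222.3]
tool_rot: [0.992, 0.124, -0.0, -0.0]
contact_force: [0.4, -1.0, -0.8]
finger_gap: 11.6
grasp_force: 0.0
```

Emit:
{"op": "move_arm", "data": {
  "increments": [
    {"dx":0.026,"dy":-0.019,"dz":0,"wx":0,"wy":0,"wz":0},
    {"dx":0.026,"dy":-0.019,"dz":0,"wx":0,"wy":0,"wz":0},
    {"dx":0.026,"dy":-0.019,"dz":0,"wx":0,"wy":0,"wz":0},
    {"dx":0.026,"dy":-0.019,"dz":0,"wx":0,"wy":0,"wz":0},
    {"dx":0.026,"dy":-0.019,"dz":0,"wx":0,"wy":0,"wz":0},
    {"dx":0.026,"dy":-0.019,"dz":0,"wx":0,"wy":0,"wz":0},
    {"dx":0.026,"dy":-0.019,"dz":0.01,"wx":0,"wy":0,"wz":0},
    {"dx":0.026,"dy":-0.019,"dz":0.02,"wx":0,"wy":0,"wz":0},
    {"dx":0.026,"dy":-0.019,"dz":0.03,"wx":0,"wy":0,"wz":0},
    {"dx":0.026,"dy":-0.019,"dz":0.03,"wx":0,"wy":0,"wz":0},
    {"dx":0.029,"dy":-0.017,"dz":0.02,"wx":0,"wy":0,"wz":0},
    {"dx":0,"dy":0,"dz":0,"wx":0,"wy":0,"wz":0}
  ]
}}

```text
time: 2.1
eef_pos: [591.3, -42.7, 107.9]
tool_rot: [0.992, 0.126, -0.005, -0.002]
contact_force: [0.4, 0.3, -1.3]
finger_gap: 0.1
grasp_force: 0.0
```

```bash
python3 - <<'E'
from workcell import sensors, eyes
import cv2,numpy as np
t=eyes.capture("top");s=eyes.capture("side")
a=cv2.resize(t[125:225,240:340],(400,400),interpolation=2);b=cv2.resize(s[150:250,220:320],(400,400),interpolation=2)
cv2.imwrite("pics/a1.png",np.hstack([a,b])[:,:,::-1]);print(sensors.get_obs()["eef_pos"],sensors.get_obs()["finger_gap"],sensors.get_obs()["contact_force"])
E
```

```text
[591.16964939 -46.37600189 113.45942942] 0.30944099809147646 [0.55130422 1.06088206 1.33145173]
```

View pics/a1.png

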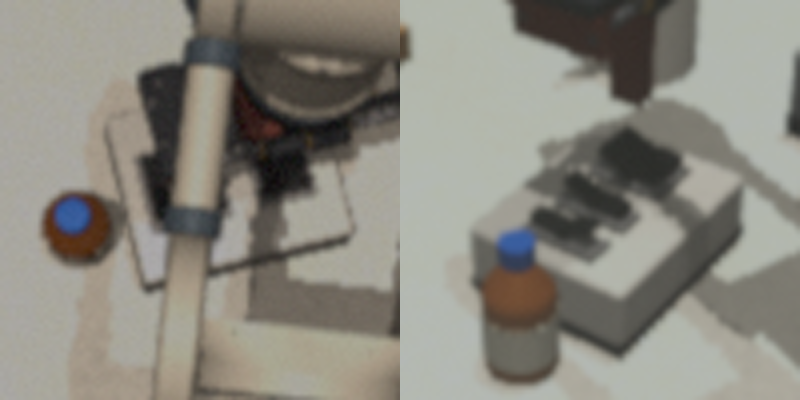

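The gripper is clear and sits above the wide rocker. In the side crop the tip is at about (640,95), over the rocker at (640,155).

Emit:
{"op": "move_arm", "data": {
  "increments": [
    {"dx":0.005,"dy":-0.002,"dz":0.01,"wx":0,"wy":0,"wz":0},
    {"dx":0,"dy":0,"dz":0.01,"wx":0,"wy":0,"wz":0},
    {"dx":0,"dy":0,"dz":0.006,"wx":0,"wy":0,"wz":0},
    {"dx":0,"dy":0,"dz":0,"wx":0,"wy":0,"wz":0},
    {"dx":0,"dy":0,"dz":0,"wx":0,"wy":0,"wz":0}
  ]
}}

```text
time: 2.62
eef_pos: [595.7, -44.8, 89.6]
tool_rot: [0.992, 0.123, -0.0, -0.0]
contact_force: [0.1, -0.0, 0.5]
finger_gap: 0.2
grasp_force: 0.0
```

Emit:
{"op": "move_arm", "data": {
  "increments": [
    {"dx":0,"dy":-0.001,"dz":0.005,"wx":0,"wy":0,"wz":0},
    {"dx":0,"dy":0,"dz":0.005,"wx":0,"wy":0,"wz":0},
    {"dx":0,"dy":0,"dz":0.003,"wx":0,"wy":0,"wz":0},
    {"dx":0,"dy":0,"dz":0.003,"wx":0,"wy":0,"wz":0},
    {"dx":0,"dy":0,"dz":0.002,"wx":0,"wy":0,"wz":0},
    {"dx":0,"dy":0,"dz":0.001,"wx":0,"wy":0,"wz":0},
    {"dx":0,"dy":0,"dz":0,"wx":0,"wy":0,"wz":0},
    {"dx":0,"dy":0,"dz":0,"wx":0,"wy":0,"wz":0}
  ]
}}

```text
time: 3.28
eef_pos: [595.7, -43.2, 70.5]
tool_rot: [0.992, 0.124, -0.001, -0.0]
contact_force: [0.9, -0.3, 0.9]
finger_gap: 0.4
grasp_force: 0.2
```

Emit:
{"op": "move_arm", "data": {
  "increments": [
    {"dx":0,"dy":0,"dz":0.001,"wx":0,"wy":0,"wz":0},
    {"dx":0,"dy":0,"dz":0.001,"wx":0,"wy":0,"wz":0},
    {"dx":0,"dy":0,"dz":0,"wx":0,"wy":0,"wz":0},
    {"dx":0,"dy":0,"dz":0,"wx":0,"wy":0,"wz":0}
  ]
}}

```text
time: 3.62
eef_pos: [595.8, -43.2, 70.3]
tool_rot: [0.992, 0.124, 0.0, 0.0]
contact_force: [-3.6, 0.5, 7.1]
finger_gap: 0.4
grasp_force: 3.8
```

Emit:
{"op": "move_arm", "data": {
  "increments": [
    {"dx":0,"dy":0,"dz":0.001,"wx":0,"wy":0,"wz":0},
    {"dx":0,"dy":0,"dz":0,"wx":0,"wy":0,"wz":0},
    {"dx":0,"dy":0,"dz":0,"wx":0,"wy":0,"wz":0}
  ]
}}

```text
time: 3.87
eef_pos: [595.8, -43.2, 70.2]
tool_rot: [0.992, 0.124, 0.0, 0.0]
contact_force: [-6.0, 1.5, 11.1]
finger_gap: 0.4
grasp_force: 5.7
```

Emit:
{"op": "move_arm", "data": {
  "increments": [
    {"dx":0,"dy":0,"dz":-0.01,"wx":0,"wy":0,"wz":0},
    {"dx":0,"dy":0,"dz":-0.025,"wx":0,"wy":0,"wz":0},
    {"dx":0,"dy":0,"dz":-0.03,"wx":0,"wy":0,"wz":0},
    {"dx":0,"dy":0,"dz":-0.02,"wx":0,"wy":0,"wz":0},
    {"dx":0,"dy":0,"dz":0,"wx":0,"wy":0,"wz":0}
  ]
}}

```text
time: 4.28
eef_pos: [597.9, -43.5, 158.8]
tool_rot: [0.992, 0.124, 0.004, 0.001]
contact_force: [0.9, 0.4, 1.1]
finger_gap: 0.4
grasp_force: 0.0
```

Emit:
{"op": "move_arm", "data": {
  "increments": [
    {"dx":-0.015,"dy":0.018,"dz":0,"wx":0,"wy":0,"wz":0},
    {"dx":-0.015,"dy":0.018,"dz":0,"wx":0,"wy":0,"wz":0},
    {"dx":-0.015,"dy":0.018,"dz":0,"wx":0,"wy":0,"wz":0},
    {"dx":-0.015,"dy":0.018,"dz":0,"wx":0,"wy":0,"wz":0},
    {"dx":-0.015,"dy":0.018,"dz":0,"wx":0,"wy":0,"wz":0},
    {"dx":-0.015,"dy":0.018,"dz":0,"wx":0,"wy":0,"wz":0},
    {"dx":-0.015,"dy":0.018,"dz":0,"wx":0,"wy":0,"wz":0},
    {"dx":-0.015,"dy":0.018,"dz":0,"wx":0,"wy":0,"wz":0},
    {"dx":-0.015,"dy":0.018,"dz":0.02,"wx":0,"wy":0,"wz":0},
    {"dx":-0.017,"dy":0.018,"dz":0.02,"wx":0,"wy":0,"wz":0},
    {"dx":0,"dy":0,"dz":0.01,"wx":0,"wy":0,"wz":0},
    {"dx":0,"dy":0,"dz":0,"wx":0,"wy":0,"wz":0}
  ]
}}

```text
time: 5.28
eef_pos: [490.5, -254.6, 98.5]
tool_rot: [0.992, 0.122, -0.003, -0.002]
contact_force: [0.3, 0.3, -0.7]
finger_gap: 0.4
grasp_force: 0.0
```

```bash
python3 - <<'E'
from workcell import sensors, eyes
import cv2,numpy as np
t=eyes.capture("side");s=eyes.capture("side")
a=cv2.resize(t[150:250,220:320],(400,400),interpolation=2);b=cv2.resize(s[110:210,300:400],(400,400),interpolation=2)
cv2.imwrite("pics/a2.png",np.hstack([a,b])[:,:,::-1]);print(sensors.get_obs()["eef_pos"],sensors.get_obs()["contact_force"])
E
```

```text
[ 492.71345004 -254.16148271  102.16776407] [ 0.43481085 -0.19224972  0.1846551 ]
```

View pics/a2.png

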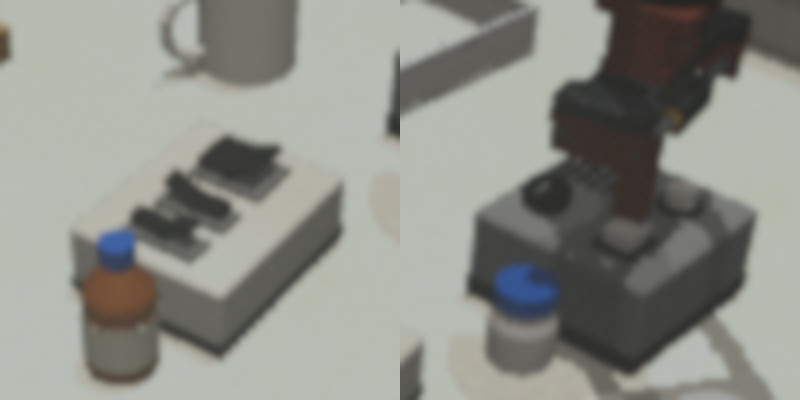

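The wide rocker has now flipped: its near end stands up at (270,150), like the outer one that is on. The tip sits just above the square key at (627,235).

Emit:
{"op": "move_arm", "data": {
  "increments": [
    {"dx":0,"dy":0,"dz":0.005,"wx":0,"wy":0,"wz":0},
    {"dx":0,"dy":0,"dz":0.005,"wx":0,"wy":0,"wz":0},
    {"dx":0,"dy":0,"dz":0.003,"wx":0,"wy":0,"wz":0},
    {"dx":0,"dy":0,"dz":0.003,"wx":0,"wy":0,"wz":0},
    {"dx":0,"dy":0,"dz":0.002,"wx":0,"wy":0,"wz":0},
    {"dx":0,"dy":0,"dz":0.002,"wx":0,"wy":0,"wz":0},
    {"dx":0,"dy":0,"dz":0,"wx":0,"wy":0,"wz":0},
    {"dx":0,"dy":0,"dz":0,"wx":0,"wy":0,"wz":0}
  ]
}}

```text
time: 6.05
eef_pos: [493.5, -254.4, 84.2]
tool_rot: [0.992, 0.124, 0.001, -0.0]
contact_force: [-0.9, 3.0, 6.2]
finger_gap: 0.5
grasp_force: 3.2
```

Emit:
{"op": "move_arm", "data": {
  "increments": [
    {"dx":0,"dy":0,"dz":0.001,"wx":0,"wy":0,"wz":0},
    {"dx":0,"dy":0,"dz":0.001,"wx":0,"wy":0,"wz":0},
    {"dx":0,"dy":0,"dz":0,"wx":0,"wy":0,"wz":0},
    {"dx":0,"dy":0,"dz":0,"wx":0,"wy":0,"wz":0}
  ]
}}

```text
time: 6.38
eef_pos: [493.6, -254.4, 84.1]
tool_rot: [0.992, 0.124, 0.001, 0.0]
contact_force: [-4.0, 5.6, 15.2]
finger_gap: 0.5
grasp_force: 7.1
```

Emit:
{"op": "move_arm", "data": {
  "increments": [
    {"dx":0,"dy":0,"dz":-0.01,"wx":0,"wy":0,"wz":0},
    {"dx":0,"dy":0,"dz":-0.025,"wx":0,"wy":0,"wz":0},
    {"dx":0,"dy":0,"dz":-0.03,"wx":0,"wy":0,"wz":0},
    {"dx":0,"dy":0,"dz":-0.03,"wx":0,"wy":0,"wz":0},
    {"dx":0,"dy":0,"dz":-0.01,"wx":0,"wy":0,"wz":0},
    {"dx":0,"dy":0,"dz":0,"wx":0,"wy":0,"wz":0}
  ]
}}

```text
time: 6.88
eef_pos: [494.0, -255.8, 189.5]
tool_rot: [0.992, 0.123, 0.002, 0.002]
contact_force: [0.6, 0.3, 1.3]
finger_gap: 0.6
grasp_force: 0.0
```

Emit:
{"op": "move_arm", "data": {
  "increments": [
    {"dx":0.006,"dy":-0.024,"dz":0,"wx":0,"wy":0,"wz":0},
    {"dx":0.006,"dy":-0.024,"dz":0,"wx":0,"wy":0,"wz":0},
    {"dx":0.006,"dy":-0.024,"dz":0,"wx":0,"wy":0,"wz":0},
    {"dx":0.006,"dy":-0.024,"dz":0,"wx":0,"wy":0,"wz":0},
    {"dx":0.006,"dy":-0.024,"dz":0,"wx":0,"wy":0,"wz":0},
    {"dx":0.006,"dy":-0.024,"dz":0,"wx":0,"wy":0,"wz":0},
    {"dx":0.006,"dy":-0.024,"dz":0,"wx":0,"wy":0,"wz":0},
    {"dx":0.006,"dy":-0.024,"dz":0,"wx":0,"wy":0,"wz":0},
    {"dx":0.006,"dy":-0.024,"dz":0,"wx":0,"wy":0,"wz":0},
    {"dx":0.006,"dy":-0.024,"dz":0,"wx":0,"wy":0,"wz":0},
    {"dx":0.006,"dy":-0.024,"dz":0,"wx":0,"wy":0,"wz":0},
    {"dx":0.006,"dy":-0.024,"dz":0,"wx":0,"wy":0,"wz":0}
  ]
}}

```text
time: 7.88
eef_pos: [491.1, 43.0, 183.2]
tool_rot: [0.992, 0.123, -0.002, -0.0]
contact_force: [0.0, -0.4, -0.6]
finger_gap: 0.1
grasp_force: 0.0
```

Emit:
{"op": "move_arm", "data": {
  "increments": [
    {"dx":0.005,"dy":-0.024,"dz":0,"wx":0,"wy":0,"wz":0},
    {"dx":0.005,"dy":-0.024,"dz":0,"wx":0,"wy":0,"wz":0},
    {"dx":0.005,"dy":-0.024,"dz":0,"wx":0,"wy":0,"wz":0},
    {"dx":0.005,"dy":-0.024,"dz":0,"wx":0,"wy":0,"wz":0},
    {"dx":0.005,"dy":-0.024,"dz":0,"wx":0,"wy":0,"wz":0},
    {"dx":0.005,"dy":-0.024,"dz":0,"wx":0,"wy":0,"wz":0},
    {"dx":0.005,"dy":-0.024,"dz":0.01,"wx":0,"wy":0,"wz":0},
    {"dx":0.006,"dy":-0.024,"dz":0.02,"wx":0,"wy":0,"wz":0},
    {"dx":0.006,"dy":-0.024,"dz":0.03,"wx":0,"wy":0,"wz":0},
    {"dx":0.006,"dy":-0.024,"dz":0.03,"wx":0,"wy":0,"wz":0},
    {"dx":0.006,"dy":-0.014,"dz":0.025,"wx":0,"wy":0,"wz":0},
    {"dx":0,"dy":0,"dz":0,"wx":0,"wy":0,"wz":0}
  ]
}}

```text
time: 8.88
eef_pos: [482.4, 302.8, 61.2]
tool_rot: [0.992, 0.125, -0.006, 0.002]
contact_force: [-1.0, -0.6, -0.5]
finger_gap: 0.4
grasp_force: 0.0
```

```bash
python3 - <<'E'
from workcell import sensors, eyes
import cv2,numpy as np
eyes.capture("side");eyes.capture("side");t=eyes.capture("side")
a=cv2.resize(t[225:325,120:220],(400,400),interpolation=2);b=cv2.resize(t[110:210,300:400],(400,400),interpolation=2)
cv2.imwrite("pics/a3.png",np.hstack([a,b])[:,:,::-1]);print(sensors.get_obs()["eef_pos"],sensors.get_obs()["contact_force"])
E
```

```text
[486.65821074 301.81067343  70.45133414] [0.05998531 0.08213358 0.80608566]
```

View pics/a3.png

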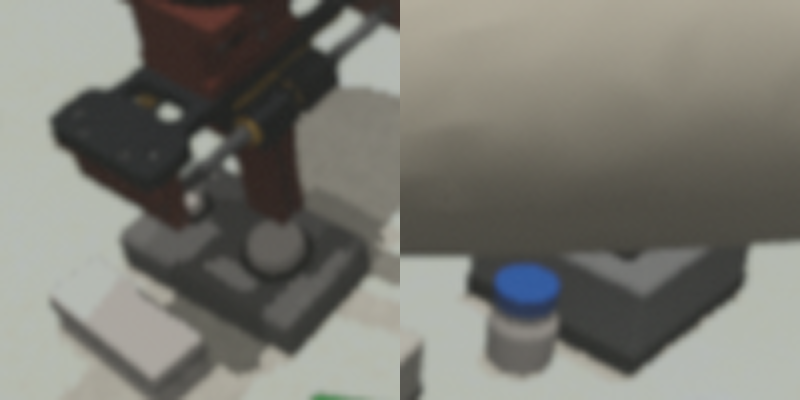

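```bash
python3 - <<'E'
from h import *
for z in(50,70,110,150,170):print(z,world("side",165,281,z),world("side",188.5,280,z))
E
```

```text
50 [524.5 337.8] [493.6 300.1]
70 [507.2 344.1] [477.2 307.5]
110 [472.6 356.6] [444.6 322.4]
150 [437.9 369.1] [411.9 337.3]
170 [420.6 375.4] [395.5 344.8]
```

The tip is just above the large button, which is at (275,245) in the left crop. The block at (180,225) is the gripper body, high above the slide box, so it's clear.

Emit:
{"op": "move_arm", "data": {
  "increments": [
    {"dx":0,"dy":0,"dz":0.01,"wx":0,"wy":0,"wz":0},
    {"dx":0,"dy":0,"dz":0.008,"wx":0,"wy":0,"wz":0},
    {"dx":0,"dy":0,"dz":0.004,"wx":0,"wy":0,"wz":0},
    {"dx":0,"dy":0,"dz":0,"wx":0,"wy":0,"wz":0},
    {"dx":0,"dy":0,"dz":0,"wx":0,"wy":0,"wz":0}
  ]
}}

```text
time: 9.45
eef_pos: [486.9, 302.2, 48.8]
tool_rot: [0.992, 0.123, -0.0, 0.0]
contact_force: [0.4, 0.1, -0.5]
finger_gap: 0.6
grasp_force: 0.0
```

Emit:
{"op": "move_arm", "data": {
  "increments": [
    {"dx":0.001,"dy":-0.001,"dz":0.003,"wx":0,"wy":0,"wz":0},
    {"dx":0,"dy":0,"dz":0.003,"wx":0,"wy":0,"wz":0},
    {"dx":0,"dy":0,"dz":0.002,"wx":0,"wy":0,"wz":0},
    {"dx":0,"dy":0,"dz":0.002,"wx":0,"wy":0,"wz":0},
    {"dx":0,"dy":0,"dz":0.002,"wx":0,"wy":0,"wz":0},
    {"dx":0,"dy":0,"dz":0.001,"wx":0,"wy":0,"wz":0},
    {"dx":0,"dy":0,"dz":0,"wx":0,"wy":0,"wz":0},
    {"dx":0,"dy":0,"dz":0,"wx":0,"wy":0,"wz":0}
  ]
}}

```text
time: 10.12
eef_pos: [487.9, 304.0, 36.4]
tool_rot: [0.992, 0.124, 0.001, -0.0]
contact_force: [0.5, 0.3, 2.9]
finger_gap: 0.4
grasp_force: 1.9
```

Emit:
{"op": "move_arm", "data": {
  "increments": [
    {"dx":0,"dy":0,"dz":0.001,"wx":0,"wy":0,"wz":0},
    {"dx":0,"dy":0,"dz":0.001,"wx":0,"wy":0,"wz":0},
    {"dx":0,"dy":0,"dz":0,"wx":0,"wy":0,"wz":0},
    {"dx":0,"dy":0,"dz":0,"wx":0,"wy":0,"wz":0}
  ]
}}

```text
time: 10.45
eef_pos: [488.0, 304.1, 36.1]
tool_rot: [0.992, 0.124, 0.001, -0.0]
contact_force: [-3.6, -2.0, 12.2]
finger_gap: 0.5
grasp_force: 6.3
```

Emit:
{"op": "move_arm", "data": {
  "increments": [
    {"dx":0,"dy":0,"dz":-0.004,"wx":0,"wy":0,"wz":0},
    {"dx":0,"dy":0,"dz":-0.01,"wx":0,"wy":0,"wz":0},
    {"dx":0,"dy":0,"dz":-0.02,"wx":0,"wy":0,"wz":0},
    {"dx":0,"dy":0,"dz":-0.03,"wx":0,"wy":0,"wz":0},
    {"dx":0,"dy":0,"dz":-0.03,"wx":0,"wy":0,"wz":0},
    {"dx":0,"dy":0,"dz":-0.03,"wx":0,"wy":0,"wz":0},
    {"dx":0,"dy":0,"dz":-0.02,"wx":0,"wy":0,"wz":0},
    {"dx":0,"dy":0,"dz":0,"wx":0,"wy":0,"wz":0},
    {"dx":0,"dy":0,"dz":0,"wx":0,"wy":0,"wz":0},
    {"dx":0,"dy":0,"dz":0,"wx":0,"wy":0,"wz":0}
  ]
}}

```text
time: 11.28
eef_pos: [487.1, 303.6, 176.1]
tool_rot: [0.992, 0.124, -0.001, 0.0]
contact_force: [0.4, 0.4, -0.1]
finger_gap: 0.5
grasp_force: 0.0
```

```bash
python3 - <<'E'
from workcell import sensors, eyes
import cv2,numpy as np
t=eyes.capture("top");s=eyes.capture("side")
cv2.imwrite("pics/a4.png",np.hstack([cv2.resize(t[130:230,350:450],(400,400),interpolation=2),cv2.resize(s[200:350,100:250],(400,400),interpolation=2)])[:,:,::-1])
print(sensors.get_obs()["eef_pos"],sensors.get_obs()["contact_force"])
E
```

```text
[486.78956297 303.40684359 175.32475423] [-0.85804523  0.48703916 -0.52630927]
```

View pics/a4.png

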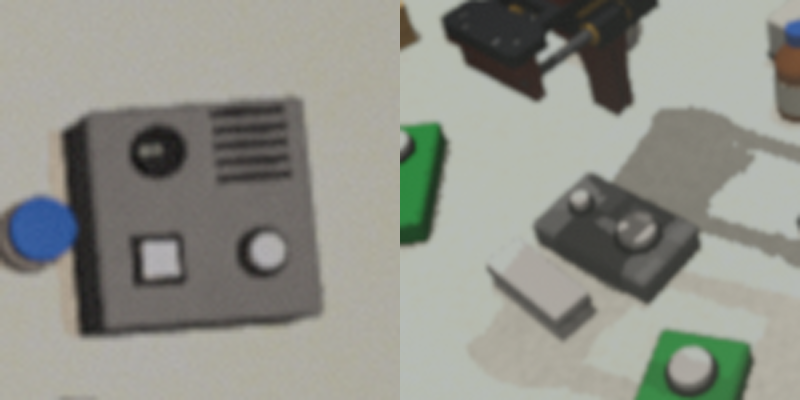

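The square key at (160,258) is pressed in. The remote's large button at (637,230) is back up, and the remote hasn't moved. The gripper is well clear of everything.

```bash
python3 -c "
from workcell import order
print(order.close_job())"
```

```text
the job is handed in; nothing more can be done
None
```

I handed the job in at about 11 s of the 51 s allowed: in the order asked, the wide rocker is on, the square lamp key is pressed in and stays in, and the remote's large button was pressed fully down and came back up, with nothing else touched as far as the pictures show.

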